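Refit a cleaned filter cassette in the bench fume extractor

ROBOT

A 7-joint arm with a two-finger parallel gripper is mounted at the origin on a cart in front of the work surface, level with it; the furniture and walls round the work are solid. World frame = base frame: x ahead of the robot, y to its left, z up, the work surface at z = 0. Lengths are in m, angles in rad, forces in N, time in s.
With the tool pointing down it reaches from about 0.4 to 0.85 m from the base axis. Payload 10.4 kg.
Tool frame: the origin (TCP) lies between the finger pads; the fingertips stand 14 mm ahead of it and the grasp point (between the pads) lies 5 mm behind it; z points along the fingers, y is the direction in which the jaws open and shut (so a half turn about z gives the same grasp; the last joint's range is limited). The gripper opens to 87 mm and grips with 3 to 60 N. Pads are 19 mm wide; open, the fingers measure 117 mm over their backs; the gripper's body (75 mm by 190 mm) begins 51 mm behind the grasp point.
Start: joints at [1.215, 0.332, -0.065, 1.46, 0.022, 1.35, -0.088], TCP at [0.204, -0.591, 0.237] pointing down, gripper open.
Joint ranges: [-2.6, 2.6], [-0.5, 2.12], [-1.47, 1.34], [0.16, 2.42], [-1.27, 4.41], [0.06, 2.06], [-2.6, 2.6]. Speed limits (rad/s): [2.22, 2.22, 2.79, 2.79, 3.14, 3.14, 3.14].

INTERFACE

Orientations are given as a unit quaternion [x, y, z, w].
In Python, from bench import readout, camera, calibration, order gives the robot as it stands.
- The arm moves only by the tool apply_moves, never from a script. Its argument "deltas" is a list of rows, each an object with "translation": the shift along the world's x, y, z in m, a list of three; "turn": the turn, a rotation vector about the world's x, y, z in rad, a list of three; "hand": the finger opening in m, from 0 to 0.087. A call has 1 to 5 rows; each row shifts and turns the pose as measured when the row begins; what a row does not reach is not made up. A row lasts 1/10 s, in which the tool goes at most 50 mm and 8.59 degrees, less where a joint would pass 70% of its speed; a pose out of reach is approached as far as the arm can. A call with a gripper value outside its range is refused whole. The fingers move at their own pace and stop on an object; "newtons" is the grip in N (left out, the last holds). Time passes only in rows, so rows that do not move let the fingers close. It gives the time, the measured TCP pose, the force and the opening at its end, in the units of the state.
- readout.read_state(): the state, without advancing time (a new reading comes with each control period).
- camera(name): name is "side" or "top"; returns the picture (400x640x3 uint8, red, green, blue); there is no depth.
- calibration(name): a dict with "fx", "fy", "cx", "cy" (pixels), "D" ([k1, k2, p1, p2, k3] as OpenCV has them; the pictures are not rectified), "extrinsics" (4x4, takes a point from world to camera coordinates). Camera axes: x right, y down, z forward; pixel columns grow to the right and rows downward; lengths in m; the calibration is good to about 2 mm. A picture is of the moment at which its call begins. calibration takes no time and is no camera call.
- order.close_job(): hands the job in, once; it reports no verdict.
The state is a dict: "time": time; "joint_positions": joint angles; "joint_vel": joint speeds; "joint_torque": joint torques, N m; "ee_pos": TCP position; "eef_rot": TCP orientation; "ft_force": force on the tool from outside, world axes, zero at the start; "torque": the same for the moment, N m; "width": finger opening in m.
Only numpy, scipy, OpenCV 4.12 (cv2) and the standard library are available. Lean on these libraries where they do the work, as an engineer would, in place of code of your own. Each camera call takes 0.05 s, during which the arm holds its last target. There are 200 camera calls.

TASK

Put the cleaned filter cassette back into the empty bay of the bench fume extractor. First press that bay's red thumb tab until its latch flips open and stays open; then slide the cassette down into the sloping bay, without tipping it over on the way, and press it fully home so that the latch snaps shut over its flange. Leave the other bay latched and the things lying around where they are.

Things in the scene. Friction and masses are not known exactly. Their poses are not given: they have to be found in the camera images.
- extractor: Bench fume extractor: fixed sheet-metal console, grey with blue cheeks, 236 mm deep (x = -71 to +165), 252 wide, 177 high at the back. Origin on the table; x away from the operator, y left, z up. Its deck rises towards the back at 30 degrees; two equal bays lie in it at y = +60 and -60 mm, and either may be the empty one. A hose spigot (dia. 72) sticks out 34 mm on the left.
- bay_free_seat: The EMPTY bay. Origin: centre of the top rim of its steel collar, 120 mm above the table. Axes tilted with the deck: x up the slope (away from the operator), y left, z out of the bay, 30 degrees from vertical, leaning to the operator; the cassette goes in along -z. Opening 94 (x) x 40 (y) mm, 87 deep, mouth flared 4 mm all round; collar 110 x 58 outside, 14 mm above the deck.
- bay_free_latch (a joint): Latch at the upper (far) end of the empty bay: steel C-jaw 20 mm wide with a red tab, on a pin along y at x 80, z 5 mm of the bay frame. 0 = shut (start), 0.85 rad = open. Over-centre spring: past 0.43 it flips over and stays. Shut, its upper jaw (reaching in to x 57, z 12 to 19 mm) blocks the bay and does not yield to a cassette. Opening swings the tab away from the collar and down.
- bay_free_latch_tab (a point): Middle of the red thumb tab (20 long, 24 wide along y, 8 mm thick) of the empty bay's latch, 36 mm from the pin. Shut, the tab slopes up at 50 degrees to the deck, the point at x 103, z 33 mm of the bay frame; open it is level with the pin, at x 116, z 6 mm (deck at z -14). About 5 N on it, down towards the deck, opens the latch.
- bay_free_latch_toe (a point): End of the lower jaw of the empty bay's latch. Open, it stands 18 mm above the collar rim under the path of the cassette's flange. The flange pushes it down and so turns the latch, until at about 8 mm from home it flips and the upper jaw snaps over the flange. That takes about 8 N, more than the cassette's weight.
- bay_full_seat: The OTHER bay, with a cassette already fitted and latched, as the work should look when done. Leave it alone. Frame as for the empty bay.
- bay_full_latch (a joint): Latch of the other, filled bay; 0 = shut, stays shut.
- cassette: The cleaned filter cassette, loose, 0.35 kg, standing on its foot on the table. Mesh box 90 (x) x 36 (y) x 80 mm (z); on it a flange plate 132 x 64 mm, z = 80 to 90; on top a black D-handle: bar 78 long (x), 18 thick (y), z = 102 to 122 mm, on two posts at x = +-33. Origin under the centre of its foot, z up along its height. Fits either way round.
- cassette_seal (a point): Centre of the underside of the cassette's flange, 80 mm above its foot; it comes to the origin of the bay frame when the cassette is home.
- magnet_square: Bystander: red welding magnet, 60 x 120 x 18 mm, lying on the table; origin at its underside.
- tape_measure: Bystander: yellow tape measure, 34 x 72 x 73 mm, standing on the table; origin at its underside.
- pliers_blue: Bystander: blue pliers, 69 x 201 x 14 mm, lying on the table; origin at their underside.

How it is judged:
On the way:
1. the empty bay's latch has been pressed open and stays open (beyond 0.7 rad) while the cassette is still out of the bay (value of joint bay_free_latch above 0.7 rad and distance between cassette_seal and bay_free_seat above 0.07 m), for 0.2 s.
At the end, for the whole second after the job is handed in: The cassette is at rest in the bay that was empty, its flange on the collar (within 3 mm along the bay's axis, 7 mm in all, tilted less than 0.06 rad from it), and the latches of both bays are shut (below 0.12 rad) (z of cassette_seal in the frame of bay_free_seat between -0.003 and 0.003 m and distance between cassette_seal and bay_free_seat below 0.007 m and angle between the z axis of cassette and the z axis of bay_free_seat, either way round below 0.06 rad and value of joint each of bay_free_latch, bay_full_latch below 0.12 rad and linear speed of cassette below 0.01 m/s); the robot touches nothing.
It fails at once if the filled bay's latch is opened (value of joint bay_full_latch above 0.4 rad).
It fails at once if a bystander (magnet, tape measure or pliers) is moved more than 25 mm (distance of any of magnet_square, tape_measure, pliers_blue from where it was at the start of the episode above 0.025 m).
It fails at once if the cassette falls over on its side (angle between cassette's own z axis and vertical above 1.1 rad).
It also fails if it takes over 59 s, if anything falls off the work surface, if the arm or the gripper's body presses on something with over 40 N, if the wrist force passes 120 N, or if a joint passes its speed limit or range.

## Working session

There is one attempt and no reset: what is moved stays moved. The work goes in short steps, Python scripts to look and compute and a tool call to move; the robot and the scene stay as the last step left them, time stands still between calls to the robot, and variables do not carry over. Pictures are saved under pics/ and viewed, about 8 in all and at most 12, crops included, and the job is handed in when it is done.

Besides the shell and the picture viewer there is one more tool, called after "Request:" by a JSON object that holds its "fn" and its "kwargs", one argument or row to a line. apply_moves: Moves the arm, as the interface text tells. Its arguments: {"type":"object","properties":{"deltas":{"type":"array","items":{"type":"object","properties":{"translation":{"type":"array","items":{"type":"number"}},"turn":{"type":"array","items":{"type":"number"}},"hand":{"type":"number"}}}},"newtons":{"type":"number"}},"required":["deltas"]}

```bash
mkdir -p pics; ls
python3 - <<'E'
from bench import readout,camera,calibration
import cv2,numpy as np
s=readout.read_state();print(s)
for n in("top","side"):
    im=camera(n);cv2.imwrite(f"pics/{n}0.png",im[:,:,::-1]);c=calibration(n)
    print(n,{k:np.round(v,4).tolist() for k,v in c.items()})
    E=np.array(c["extrinsics"]);print(-E[:3,:3].T@E[:3,3])
E
```

```text
pics
{'time': 0.0, 'joint_positions': array([ 1.21539629,  0.33285084, -0.0646755 ,  1.4609364 ,  0.02156737,
        1.34991131, -0.08849834]), 'joint_vel': array([-1.61293124e-03,  1.41288897e-03, -6.20088837e-04, -2.56200015e-04,
        4.16201202e-05, -1.74232459e-04, -5.73986252e-04]), 'joint_torque': array([-6.97111591e-04, -6.23248529e+01,  2.38300773e-02, -3.89888263e+01,
       -6.16456219e-02,  3.96915630e-02,  8.37962830e-05]), 'ee_pos': array([ 0.20405203, -0.59036028,  0.23576934]), 'eef_rot': array([ 9.86187832e-01,  1.65629291e-01, -1.37939815e-04, -6.92450894e-04]), 'ft_force': array([-0.78818277, -0.13810793, -0.57824755]), 'torque': array([-0.02730343, -0.00847719, -0.00950253]), 'width': 0.0870491725350164}
top {'fx': 437.8988, 'fy': 437.8988, 'cx': 329.3806, 'cy': 206.6081, 'D': [-0.0548, 0.0, 0.0, 0.0, 0.0], 'extrinsics': [[-0.0056, -0.9996, 0.0283, -0.0951], [-0.9829, 0.0002, -0.1843, 0.5447], [0.1843, -0.0289, -0.9825, 1.0693], [0.0, 0.0, 0.0, 1.0]]}
[ 0.33784708 -0.064261    1.15366022]
side {'fx': 496.3396, 'fy': 496.3396, 'cx': 311.5161, 'cy': 196.5782, 'D': [-0.0387, 0.0, 0.0, 0.0, 0.0], 'extrinsics': [[-0.957, -0.2896, -0.0138, 0.4673], [-0.0967, 0.3635, -0.9266, 0.1938], [0.2734, -0.8854, -0.3759, 1.1045], [0.0, 0.0, 0.0, 1.0]]}
[0.16399899 1.04286035 0.60114458]
```

View pics/top0.png

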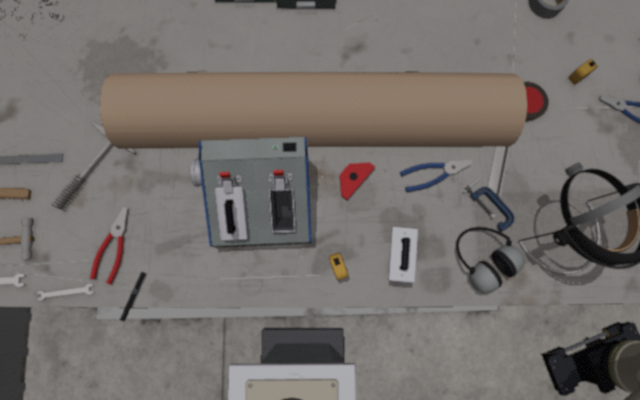

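View pics/side0.png

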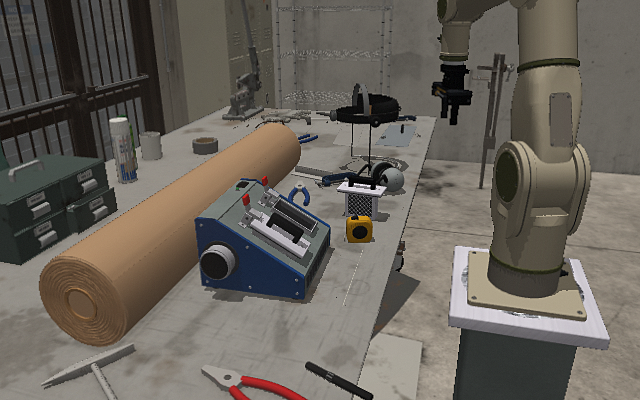

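The top view shows the extractor with its empty bay on the right (y=-60 side), dark opening around (284,210) and red tabs at about (225,176) and (279,174). The cassette stands at (403,255), and the tape measure at (338,265), magnet and pliers are nearby. The side view shows red tabs at (246,199) and (265,181), and the cassette at (362,197).

```bash
cat > h.py <<'E'
from bench import readout,camera,calibration,order
import cv2,numpy as np
from scipy.spatial.transform import Rotation as R
def cal(n):
    c=calibration(n);K=np.array([[c["fx"],0,c["cx"]],[0,c["fy"],c["cy"]],[0,0,1.]]);return K,np.array(c["D"]),np.array(c["extrinsics"])
def ray(n,uv):
    K,D,E=cal(n);p=cv2.undistortPoints(np.array([[uv]],float),K,D)[0,0]
    d=E[:3,:3].T@np.array([*p,1]);return -E[:3,:3].T@E[:3,3],d/np.linalg.norm(d)
def onz(n,uv,z):
    o,d=ray(n,uv);return o+d*(z-o[2])/d[2]
def tri(uvt,uvs):
    o1,d1=ray("top",uvt);o2,d2=ray("side",uvs)
    s=np.linalg.lstsq(np.c_[d1,-d2],o2-o1,rcond=None)[0];a=o1+s[0]*d1;b=o2+s[1]*d2
    return (a+b)/2,np.linalg.norm(a-b)
def proj(n,P):
    K,D,E=cal(n);return cv2.projectPoints(np.array(P,float).reshape(-1,3),cv2.Rodrigues(E[:3,:3])[0],E[:3,3],K,D)[0][:,0]
def blobs(m,mn=6):
    n,l,s,c=cv2.connectedComponentsWithStats(m.astype(np.uint8));return [(c[i].round(1).tolist(),s[i].tolist()) for i in range(1,n) if s[i][4]>=mn]
def red(im):
    h=cv2.cvtColor(im,cv2.COLOR_RGB2HSV);return ((h[...,0]<8)|(h[...,0]>172))&(h[...,1]>150)&(h[...,2]>90)
E
python3 - <<'E'
from h import *
t=cv2.imread("pics/top0.png")[:,:,::-1].copy();s=cv2.imread("pics/side0.png")[:,:,::-1].copy()
print([b for b in blobs(red(t)) if 190<b[0][0]<400]);print([b for b in blobs(red(s)) if 190<b[0][0]<400])
# cassette flange (white) and handle
g=t.min(2)
m=np.zeros(g.shape,bool);m[220:295,380:425]=g[220:295,380:425]>170
cn=max(cv2.findContours(cv2.morphologyEx(m.astype(np.uint8),cv2.MORPH_CLOSE,np.ones((9,9))),0,2)[0],key=cv2.contourArea);r=cv2.minAreaRect(cn);print("flange",r)
B=np.array([onz("top",p,.09) for p in cv2.boxPoints(r)]);print(B.round(4),B.mean(0),np.linalg.norm(np.diff(B,axis=0),axis=1))
a=np.hstack([cv2.resize(t[125:255,185:325],None,fx=4,fy=4,interpolation=2)[:, :],])
cv2.imwrite("pics/c1.png",a[:,:,::-1])
cv2.imwrite("pics/c2.png",cv2.resize(s[165:305,190:390],None,fx=4,fy=4,interpolation=2)[:,:,::-1])
E
```

```text
[([353.6, 177.6], [340, 163, 34, 36, 644]), ([278.0, 172.0], [274, 171, 9, 3, 27]), ([224.0, 173.9], [220, 173, 9, 3, 25])]
[([263.6, 180.4], [262, 176, 5, 10, 31]), ([244.7, 199.0], [242, 194, 6, 11, 40]), ([271.6, 387.2], [241, 376, 66, 24, 510]), ([237.2, 393.2], [229, 385, 21, 15, 155])]
flange ((403.0895080566406, 254.068115234375), (21.645265579223633, 49.77787399291992), 3.5763344764709473)
[[ 0.3614 -0.2427  0.09  ]
 [ 0.4823 -0.254   0.09  ]
 [ 0.4788 -0.3076  0.09  ]
 [ 0.3577 -0.2952  0.09  ]] [ 0.42004999 -0.27491662  0.09      ] [0.12146927 0.05370507 0.12171814]
```

View pics/c1.png

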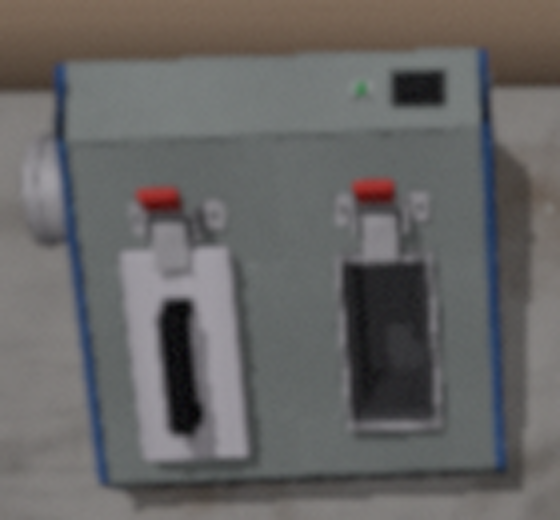

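View pics/c2.png

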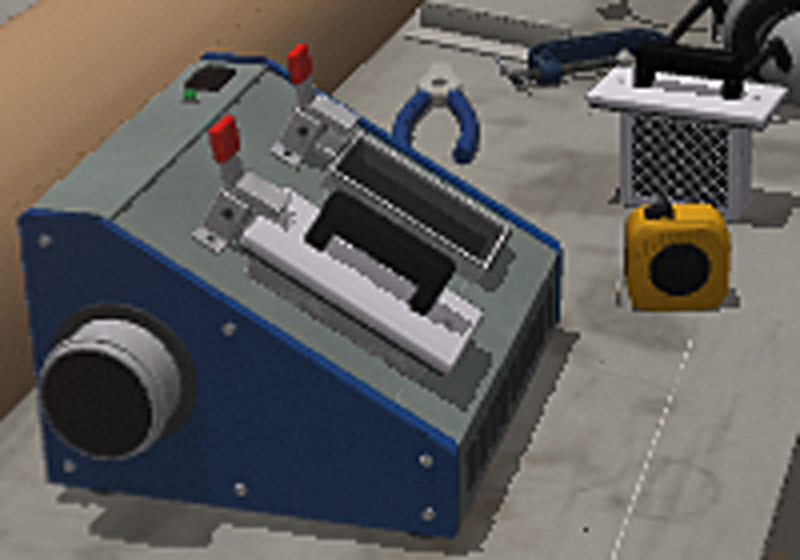

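Run:
```python
from h import *
T=lambda x,y:(185+(x+.5)/4-.5,125+(y+.5)/4-.5)
S=lambda x,y:(190+(x+.5)/4-.5,165+(y+.5)/4-.5)
for a,b in(((278,172),(263.6,180.4)),((224,173.9),(244.7,199))):print("tab",tri(a,b))
# collar rim corners top: far-left, far-right, near-right, near-left
c=[T(342,258),T(436,253),T(443,430),T(352,435)]
P=np.array([onz("top",p,z) for p,z in zip(c,(.1475,.1475,.0925,.0925))]);print(P.round(4),P.mean(0))
print("sizes",np.linalg.norm(P[0]-P[1]),np.linalg.norm(P[1]-P[2]),np.linalg.norm(P[2]-P[3]),np.linalg.norm(P[3]-P[0]))
u=P[:2].mean(0)-P[2:].mean(0);v=P[[0,3]].mean(0)-P[[1,2]].mean(0);print("yaw",np.degrees(np.arctan2(u[1],u[0])),np.degrees(np.arctan2(-v[0],v[1])))
# extractor edges: ridge back top z .177, corners crop (57,65),(487,48)
A=onz("top",T(57,66),.177);B=onz("top",T(487,49),.177);print("back",A,B,np.linalg.norm(A-B),np.degrees(np.arctan2(-(A-B)[0],(A-B)[1])))
# fold line crop (66,142),(490,128) ; front bottom
A=onz("top",T(105,484),.05);B=onz("top",T(505,469),.05);print("front",A,B,np.linalg.norm(A-B),np.degrees(np.arctan2(-(A-B)[0],(A-B)[1])))
# side: near-right corner of collar & near-left & filled flange etc
print("NR",tri(T(443,430),S(510,231)),"NL",tri(T(352,435),S(486,263)))
print("roll front", onz("top",(256,148),.06))
# cassette
s=cv2.imread("pics/side0.png");t=cv2.imread("pics/top0.png")
d=(t.max(2)<60);m=np.zeros_like(d);m[225:285,385:422]=d[225:285,385:422];print("handle",blobs(m))
k=cv2.minAreaRect(np.argwhere(m)[:,::-1].astype(np.int32));print(k);Q=np.array([onz("top",p,.122) for p in cv2.boxPoints(k)]);print(Q.round(4),Q.mean(0))
Lf,Rt,Nr=S(588,98),S(788,92),S(770,122)
print("flange side z.085",[onz("side",p,.085).round(4) for p in (S(588,100),S(787,95),S(768,124))])
cv2.imwrite("pics/c3.png",np.hstack([cv2.resize(t[215:295,380:428],None,fx=7,fy=7,interpolation=0),cv2.resize(s[170:226,325:395],None,fx=6,fy=6,interpolation=0)[:560] if 0 else cv2.resize(s[170:250,330:390],(420,560),interpolation=0)]))
```

```text
tab (array([0.59671383, 0.02296816, 0.19711182]), np.float64(0.0003086781890732485))
tab (array([0.59174891, 0.14385713, 0.1982148 ]), np.float64(9.361301879971225e-05))
[[ 0.5684  0.0452  0.1475]
 [ 0.5714 -0.0099  0.1475]
 [ 0.4737 -0.0122  0.0925]
 [ 0.4707  0.043   0.0925]] [0.52102979 0.01652397 0.12      ]
sizes 0.05521934291195645 0.11220462563914607 0.05533985582388189 0.11215909155644838
yaw 1.327195162288889 3.127442908381278
back [0.67632179 0.21035634 0.177     ] [ 0.68706484 -0.04003344  0.177     ] 0.2506201405355702 2.456785897692609
front [0.44507387 0.20201546 0.05      ] [ 0.45423865 -0.04944733  0.05      ] 0.2516297506696412 2.087271702670297
NR (array([ 0.47529818, -0.01174594,  0.08676798]), np.float64(0.0018573224902489118)) NL (array([0.47271196, 0.04361081, 0.09127686]), np.float64(0.003869261640249805))
roll front [0.69813516 0.09370559 0.06      ]
handle [([404.8, 253.5], [401, 238, 8, 32, 185])]
((404.6728515625, 253.50668334960938), (6.379898548126221, 31.092397689819336), 2.2025980949401855)
[[ 0.3822 -0.262   0.122 ]
 [ 0.4556 -0.2674  0.122 ]
 [ 0.4549 -0.2827  0.122 ]
 [ 0.3815 -0.2771  0.122 ]] [ 0.41854246 -0.27232003  0.122     ]
flange side z.085 [array([ 0.4852, -0.242 ,  0.085 ]), array([ 0.3497, -0.2881,  0.085 ]), array([ 0.3538, -0.2295,  0.085 ])]
```

View pics/c3.png

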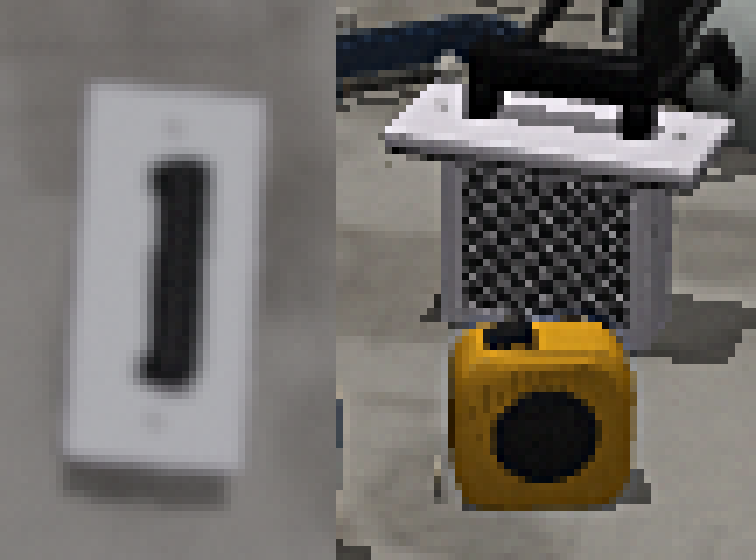

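The crop shows the upright cassette with its flange corners sharp. The flange centre is at top pixel (403.2,254), about (0.420,-0.275), yaw about -5°. The bay origin is about (0.521,0.019,0.12), yaw about +2.35°. The tab triangulates to z 0.197 against an expected 0.200, the two tabs are 121 mm apart and the console is 251 mm wide, so the sizes agree. Next I'll move with fingers closed to the near side of the tab.

Request:
{"fn": "apply_moves", "kwargs": {
  "deltas": [
    {"translation":[0.02,0.035,0.02],"turn":[0,0,-0.06],"hand":0},
    {"translation":[0.025,0.04,0.015],"turn":[0,0,-0.06],"hand":0},
    {"translation":[0.025,0.04,0.01],"turn":[0,0,-0.06],"hand":0},
    {"translation":[0.025,0.04,0.01],"turn":[0,0,-0.06],"hand":0},
    {"translation":[0.025,0.04,0],"turn":[0,0,-0.05],"hand":0}
  ],
  "newtons": 30
}}

```text
time: 0.6
ee_pos: [0.3205, -0.3923, 0.2884]
eef_rot: [1.0, 0.01, -0.002, -0.003]
ft_force: [0.6, 1.2, 0.5]
width: 0.0549
```

Request:
{"fn": "apply_moves", "kwargs": {
  "deltas": [
    {"translation":[0.025,0.042,0],"turn":[0,0,0],"hand":0},
    {"translation":[0.025,0.042,0],"turn":[0,0,0],"hand":0},
    {"translation":[0.025,0.042,0],"turn":[0,0,0],"hand":0},
    {"translation":[0.025,0.042,0],"turn":[0,0,0],"hand":0},
    {"translation":[0.025,0.042,0],"turn":[0,0,0],"hand":0}
  ]
}}

```text
time: 1.1
ee_pos: [0.4462, -0.1759, 0.2882]
eef_rot: [1.0, 0.009, -0.002, -0.003]
ft_force: [1.1, -0.7, 0.4]
width: 0.0146
```

Request:
{"fn": "apply_moves", "kwargs": {
  "deltas": [
    {"translation":[0.025,0.042,0],"turn":[0,0,0],"hand":0},
    {"translation":[0.025,0.042,0],"turn":[0,0,0],"hand":0},
    {"translation":[0.025,0.042,0],"turn":[0,0,0],"hand":0}
  ]
}}

```text
time: 1.4
ee_pos: [0.5215, -0.0463, 0.2881]
eef_rot: [1.0, 0.008, -0.002, -0.002]
ft_force: [1.4, -0.8, 0.3]
width: 0.0009
```

Request:
{"fn": "apply_moves", "kwargs": {
  "deltas": [
    {"translation":[0.02,0.034,-0.02],"turn":[0,0,0.01],"hand":0},
    {"translation":[0.018,0.032,-0.03],"turn":[0,0,0.01],"hand":0},
    {"translation":[0,0,-0.025],"turn":[0,0,0],"hand":0},
    {"translation":[0,0,0],"turn":[0,0,0],"hand":0}
  ]
}}

```text
time: 1.8
ee_pos: [0.5618, 0.0311, 0.2103]
eef_rot: [1.0, 0.023, -0.002, -0.004]
ft_force: [0.1, -0.4, -0.5]
width: 0.0004
```

Run:
```python
from h import *
s=readout.read_state();print(s["ee_pos"],s["ft_force"])
im=camera("side");cv2.imwrite("pics/c4.png",cv2.resize(im[90:290,190:400],None,fx=2.8,fy=2.8,interpolation=2)[:,:,::-1])
```

```text
[0.56176396 0.0311285  0.21031989] [ 0.08964339 -0.44741804 -0.54503433]
```

View pics/c4.png

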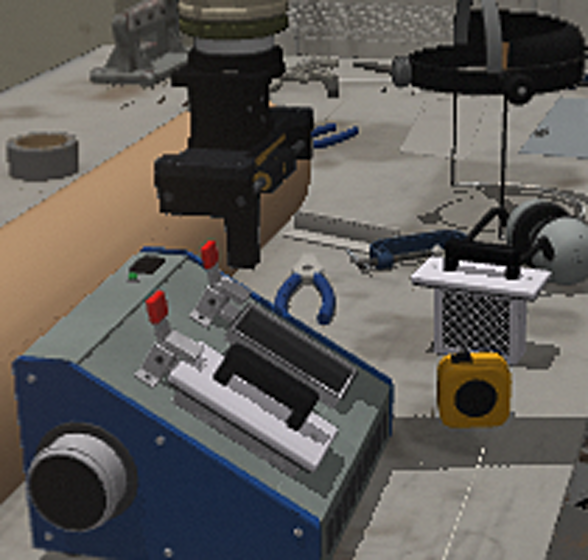

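The side crop shows the closed fingers just on the operator side of the empty bay's tab (tab at crop (209,253), fingertip at (243,265)), slightly too far left. I'll correct y by -10 mm and push.

Request:
{"fn": "apply_moves", "kwargs": {
  "deltas": [
    {"translation":[0.0,-0.01,-0.004],"turn":[0,0,0],"hand":0},
    {"translation":[0.008,0,0],"turn":[0,0,0],"hand":0},
    {"translation":[0.01,0,0],"turn":[0,0,0],"hand":0}
  ]
}}

```text
time: 2.15
ee_pos: [0.5818, 0.0181, 0.2119]
eef_rot: [1.0, 0.022, 0.001, -0.003]
ft_force: [-6.2, 2.0, -0.1]
width: 0.0002
```

Request:
{"fn": "apply_moves", "kwargs": {
  "deltas": [
    {"translation":[0.01,0,0],"turn":[0,0,0],"hand":0},
    {"translation":[0.008,0,0],"turn":[0,0,0],"hand":0}
  ]
}}

```text
time: 2.35
ee_pos: [0.6015, 0.0167, 0.2128]
eef_rot: [1.0, 0.021, 0.001, -0.003]
ft_force: [0.3, 0.2, -0.4]
width: 0.0003
```

Request:
{"fn": "apply_moves", "kwargs": {
  "deltas": [
    {"translation":[0.01,0,0],"turn":[0,0,0],"hand":0},
    {"translation":[0.005,0,0],"turn":[0,0,0],"hand":0}
  ]
}}

```text
time: 2.55
ee_pos: [0.6194, 0.0162, 0.2134]
eef_rot: [1.0, 0.02, 0.003, -0.003]
ft_force: [-0.1, 0.7, 0.2]
width: 0.0007
```

Run:
```python
from h import *
s=readout.read_state();print(s["ee_pos"],s["ft_force"])
im=camera("side");t=camera("top");print([b for b in blobs(red(im)) if 190<b[0][0]<300 and b[0][1]<260],[b for b in blobs(red(t)) if 190<b[0][0]<300])
cv2.imwrite("pics/c5.png",cv2.resize(im[120:260,190:330],None,fx=4,fy=4,interpolation=2)[:,:,::-1])
```

```text
[0.61938276 0.01620507 0.21339846] [-0.0746479   0.6682671   0.16963134]
[([255.0, 185.9], [251, 182, 9, 9, 48]), ([245.3, 198.9], [242, 194, 8, 11, 51])] [([224.2, 174.0], [220, 173, 9, 3, 26])]
```

Contact of 6 N, then the force vanished as the latch flipped. I'll lift off, then check where the tab is.

Request:
{"fn": "apply_moves", "kwargs": {
  "deltas": [
    {"translation":[-0.01,0,0.04],"turn":[0,0,-0.03],"hand":0},
    {"translation":[-0.02,-0.02,0.045],"turn":[0,0,-0.03],"hand":0.06},
    {"translation":[-0.03,-0.04,0],"turn":[0,0,-0.03],"hand":0.06},
    {"translation":[-0.03,-0.04,0],"turn":[0,0,-0.03],"hand":0.06},
    {"translation":[-0.03,-0.04,0],"turn":[0,0,0],"hand":0.06}
  ]
}}

```text
time: 3.15
ee_pos: [0.4969, -0.1185, 0.3003]
eef_rot: [0.999, -0.036, 0.003, -0.005]
ft_force: [1.1, -1.2, 0.1]
width: 0.0245
```

Run:
```python
from h import *
im=camera("side");t=camera("top")
a=[b[0] for b in blobs(red(im)) if 190<b[0][0]<300 and b[0][1]<260];b=[b[0] for b in blobs(red(t)) if 190<b[0][0]<300];print(a,b)
O=np.array([.521,.0188,.12]);M=(R.from_euler("z",2.35,degrees=True)*R.from_euler("y",-30,degrees=True)).as_matrix()
for n in("shut",[.103,0,.033]),("open",[.116,0,.006]):
    P=O+M@n[1];print(n[0],P,proj("side",P),proj("top",P))
bb=[p for p in b if p[0]>250];aa=[p for p in a if p[1]<193]
if bb and aa:print(tri(bb[0],aa[0]))
# cassette corners from crop c3
T=lambda x,y:(380+x/7-.5,215+y/7-.5)
C=np.array([onz("top",T(*p),.09) for p in((90,83),(268,95),(242,470),(65,460))]);print(C.round(4),C.mean(0),np.linalg.norm(np.diff(C,axis=0),axis=1))
for i,j in((3,0),(2,1)):d=C[j]-C[i];print(np.degrees(np.arctan2(d[1],d[0])))
d=C[0]-C[1];print(np.degrees(np.arctan2(-d[0],d[1])))
s=readout.read_state();print(s["ee_pos"],R.from_quat(s["eef_rot"]).as_matrix().round(3))
```

```text
[[255.1, 185.9], [245.1, 199.2]] [[278.6, 164.0], [224.0, 173.9]]
shut [0.59363947 0.021781   0.20007884] [[264.99949272 179.18286208]] [[278.3719664  172.91401912]]
open [0.61837698 0.02279618 0.18319615] [[255.54385718 185.06873982]] [[278.74363069 164.38118142]]
(array([0.61966586, 0.02325831, 0.18117364]), np.float64(0.00040875541751920444))
[[ 0.4878 -0.2505  0.09  ]
 [ 0.4833 -0.3137  0.09  ]
 [ 0.3528 -0.2993  0.09  ]
 [ 0.3567 -0.2379  0.09  ]] [ 0.42013749 -0.27534193  0.09      ] [0.06328421 0.13137559 0.06154947]
-5.523709289999433
-6.285118538997093
-4.010206032954088
[ 0.49471201 -0.12431795  0.30007266] [[ 0.997 -0.08   0.005]
 [-0.08  -0.997  0.007]
 [ 0.004 -0.007 -1.   ]]
```

The latch is open and stays open: the tab measured at (0.620,0.023,0.181) against a predicted (0.618,0.023,0.183). I'll go for the cassette next.

Request:
{"fn": "apply_moves", "kwargs": {
  "deltas": [
    {"translation":[-0.022,-0.042,0],"turn":[0,0,-0.01],"hand":0.06},
    {"translation":[-0.022,-0.042,-0.01],"turn":[0,0,0],"hand":0.06},
    {"translation":[-0.02,-0.04,-0.025],"turn":[0,0,0],"hand":0.06},
    {"translation":[-0.008,-0.018,-0.03],"turn":[0,0,0],"hand":0.06},
    {"translation":[0,0,0],"turn":[0,0,0],"hand":0.06}
  ]
}}

```text
time: 3.75
ee_pos: [0.4216, -0.265, 0.2362]
eef_rot: [0.999, -0.045, 0.005, -0.002]
ft_force: [-1.2, 0.2, 0.4]
width: 0.0594
```

Request:
{"fn": "apply_moves", "kwargs": {
  "deltas": [
    {"translation":[-0.001,-0.01,-0.04],"turn":[0,0,0],"hand":0.06},
    {"translation":[0,0,-0.04],"turn":[0,0,0],"hand":0.06},
    {"translation":[0,0,-0.03],"turn":[0,0,0],"hand":0.06},
    {"translation":[0,0,0],"turn":[0,0,0],"hand":0.06}
  ]
}}

```text
time: 4.15
ee_pos: [0.4246, -0.2728, 0.128]
eef_rot: [0.999, -0.044, 0.009, -0.001]
ft_force: [0.4, 0.7, 0.9]
width: 0.0599
```

Run:
```python
from h import *
im=camera("side");s=readout.read_state();print(s["ee_pos"],s["ft_force"],R.from_quat(s["eef_rot"]).as_matrix().round(3))
cv2.imwrite("pics/c6.png",cv2.resize(im[120:240,310:430],None,fx=4,fy=4,interpolation=2)[:,:,::-1])
```

```text
[ 0.42592451 -0.2731935   0.13032767] [-0.34060439 -0.19131092  0.58673953] [[ 0.996 -0.087  0.02 ]
 [-0.087 -0.996 -0.001]
 [ 0.02  -0.001 -1.   ]]
```

View pics/c6.png

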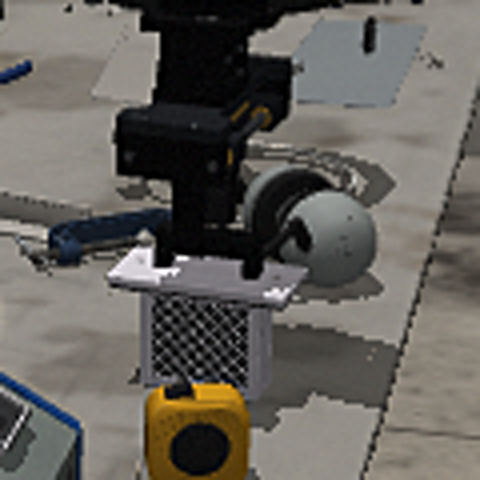

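The side crop shows the fingers straddling the handle, about centred on it (crop (200,235)). I'll lower 20 mm and close.

Request:
{"fn": "apply_moves", "kwargs": {
  "deltas": [
    {"translation":[-0.005,-0.002,-0.012],"turn":[0,0.02,-0.005],"hand":0.06},
    {"translation":[0,0,-0.009],"turn":[0,0,0],"hand":0.06},
    {"translation":[0,0,0],"turn":[0,0,0],"hand":0.06}
  ]
}}

```text
time: 4.5
ee_pos: [0.4241, -0.2756, 0.1132]
eef_rot: [0.999, -0.045, 0.002, 0.002]
ft_force: [-0.1, 0.2, -0.5]
width: 0.0596
```

Run:
```python
from h import *
s=readout.read_state();print(s["ee_pos"],s["ft_force"],R.from_quat(s["eef_rot"]).as_matrix().round(3))
```

```text
[ 0.42412295 -0.27558863  0.11318454] [-0.12203033  0.18082524 -0.48720983] [[ 0.996 -0.09   0.004]
 [-0.09  -0.996 -0.005]
 [ 0.005  0.005 -1.   ]]
```

Request:
{"fn": "apply_moves", "kwargs": {
  "deltas": [
    {"translation":[-0.004,0,-0.004],"turn":[0.005,0.004,0],"hand":0.06},
    {"translation":[0,0,0],"turn":[0,0,0],"hand":0.0},
    {"translation":[0,0,0],"turn":[0,0,0],"hand":0.0},
    {"translation":[0,0,0],"turn":[0,0,0],"hand":0.0},
    {"translation":[0,0,0],"turn":[0,0,0],"hand":0.0}
  ],
  "newtons": 50
}}

```text
time: 5.0
ee_pos: [0.4209, -0.2762, 0.1109]
eef_rot: [0.999, -0.045, 0.001, 0.001]
ft_force: [0.8, 0.3, -0.0]
width: 0.0356
```

Request:
{"fn": "apply_moves", "kwargs": {
  "deltas": [
    {"translation":[0,0,0],"turn":[0,0,0],"hand":0.0},
    {"translation":[0,0,0],"turn":[0,0,0],"hand":0.0},
    {"translation":[0,0,0],"turn":[0,0,0],"hand":0.0}
  ]
}}

```text
time: 5.3
ee_pos: [0.4209, -0.2761, 0.1111]
eef_rot: [0.999, -0.045, 0.001, 0.001]
ft_force: [-0.2, 0.9, -0.3]
width: 0.0175
```

Run:
```python
from h import *
s=readout.read_state();print(s["time"],s["ee_pos"],s["ft_force"],s["width"],R.from_quat(s["eef_rot"]).as_matrix().round(3))
```

```text
5.3 [ 0.42092073 -0.27613604  0.11106337] [-0.18050079  0.92916525 -0.34866923] 0.01747245313860827 [[ 0.996 -0.091  0.003]
 [-0.091 -0.996 -0.002]
 [ 0.003  0.001 -1.   ]]
```

Gripped, with a width of 17.5 mm on the 18 mm bar. Lift and carry.

Request:
{"fn": "apply_moves", "kwargs": {
  "deltas": [
    {"translation":[0,0,0.02],"turn":[0,0,0],"hand":0.0},
    {"translation":[0,0,0.04],"turn":[0,0,0],"hand":0.0},
    {"translation":[0,0,0.045],"turn":[0,0,0],"hand":0.0},
    {"translation":[0,0.01,0.045],"turn":[0,0,0.03],"hand":0.0},
    {"translation":[0.004,0.02,0.03],"turn":[0,0,0.03],"hand":0.0}
  ]
}}

```text
time: 5.8
ee_pos: [0.4189, -0.2449, 0.29]
eef_rot: [1.0, -0.017, -0.005, -0.003]
ft_force: [1.2, -0.5, -2.5]
width: 0.0177
```

Request:
{"fn": "apply_moves", "kwargs": {
  "deltas": [
    {"translation":[0.004,0.03,0.01],"turn":[0,0,0.03],"hand":0.0},
    {"translation":[0.004,0.04,0],"turn":[0,0,0.03],"hand":0.0},
    {"translation":[0.004,0.04,0],"turn":[0,0,0.012],"hand":0.0},
    {"translation":[0.004,0.04,0],"turn":[0,0,0],"hand":0.0},
    {"translation":[0.0,0.03,0],"turn":[0,0,0],"hand":0.0}
  ]
}}

```text
time: 6.3
ee_pos: [0.4342, -0.0548, 0.2994]
eef_rot: [1.0, 0.022, -0.005, -0.002]
ft_force: [0.9, 0.1, -2.4]
width: 0.0176
```

Request:
{"fn": "apply_moves", "kwargs": {
  "deltas": [
    {"translation":[0.0,0.025,0],"turn":[0,-0.08,0],"hand":0.0},
    {"translation":[0.0,0.02,0],"turn":[0,-0.1,0],"hand":0.0},
    {"translation":[0.0,0.01,0],"turn":[0,-0.1,0],"hand":0.0},
    {"translation":[0.0,0.0,0],"turn":[0,-0.1,0],"hand":0.0},
    {"translation":[0.0,0.0,0],"turn":[0,-0.08,0],"hand":0.0}
  ]
}}

```text
time: 6.8
ee_pos: [0.431, 0.0145, 0.2892]
eef_rot: [0.974, 0.03, 0.223, 0.001]
ft_force: [-50.6, 3.2, 16.6]
width: 0.0173
```

```bash
cat >> h.py <<'E'
O=np.array([.521,.0188,.12]);M=(R.from_euler("z",2.35,degrees=True)*R.from_euler("y",-30,degrees=True)).as_matrix()
def rep():
    s=readout.read_state();p=s["ee_pos"];W=R.from_quat(s["eef_rot"]).as_matrix()
    Td=M@np.diag([1,-1,-1.]);tv=R.from_matrix(Td@W.T).as_rotvec()
    print("t",s["time"],"ee",p.round(4),"bay",(M.T@(p-O)).round(4),"turn needed",tv.round(3),"F bay",(M.T@s["ft_force"]).round(1),"w",round(s["width"],4))
    return p
E
python3 - <<'E'
from h import *
p=rep()
E
```

```text
t 6.8 ee [0.431  0.0145 0.2892] bay [ 0.0066 -0.0006  0.1916] turn needed [ 0.018 -0.072 -0.017] F bay [-35.4   5.3  39.6] w 0.0173
```

The wrist shows an unexpected 50 N, so I'm looking before any further motion.

Run:
```python
from h import *
im=camera("side");t=camera("top");rep();s=readout.read_state();print(s["joint_positions"].round(3),s["ft_force"],s["joint_torque"].round(1))
cv2.imwrite("pics/c7.png",np.hstack([cv2.resize(im[40:290,190:400],(420,500),interpolation=2),cv2.resize(t[130:380,200:400],(400,500))])[:,:,::-1])
```

```text
t 6.9 ee [0.4294 0.0138 0.2866] bay [ 0.0039 -0.0012  0.1902] turn needed [ 0.017 -0.079 -0.016] F bay [-1.9  0.4 -2.3] w 0.0177
[ 0.531 -0.498 -0.497  2.155 -0.307  0.997 -1.366] [-0.52494205  0.35789586 -2.93897447] [ -1.1  -7.    8.1 -42.6  -1.   -4.5   0.2]
```

View pics/c7.png

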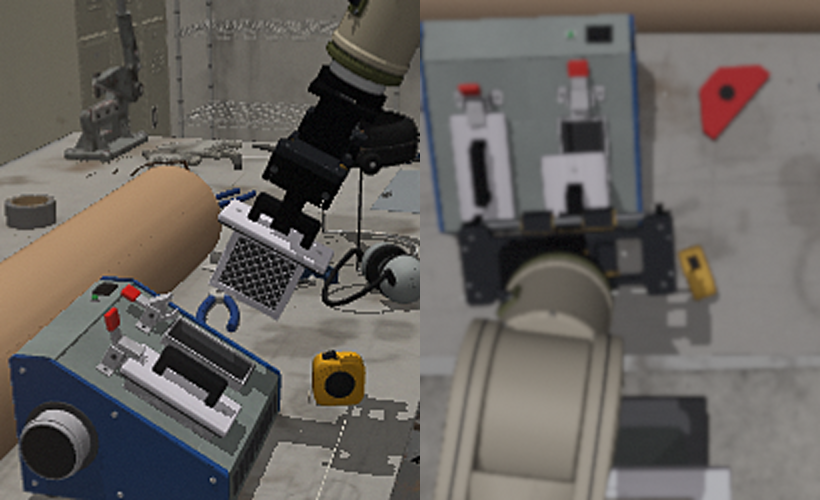

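The picture shows the cassette upright in the grip and clear of everything: latch open at side crop (131,294), bay empty. Joint 2 is at -0.498, its -0.5 limit, so the force was a stop transient and has gone (now -3 N, the cassette's weight). Moving forward and down along the bay axis relieves it.

Request:
{"fn": "apply_moves", "kwargs": {
  "deltas": [
    {"translation":[0.008,0.001,-0.01],"turn":[0.005,0,-0.005],"hand":0.0},
    {"translation":[0.008,0,-0.015],"turn":[0.005,-0.02,-0.005],"hand":0.0},
    {"translation":[0.005,0,-0.01],"turn":[0.005,-0.02,-0.005],"hand":0.0},
    {"translation":[0,0,0],"turn":[0,-0.02,0],"hand":0.0}
  ]
}}

```text
time: 7.3
ee_pos: [0.4488, 0.0183, 0.2487]
eef_rot: [0.969, 0.023, 0.247, -0.004]
ft_force: [-0.4, -0.4, -3.4]
width: 0.0177
```

Run:
```python
from h import *
rep();s=readout.read_state();print(s["joint_positions"].round(3))
```

```text
t 7.3 ee [0.4488 0.0183 0.2487] bay [0.0018 0.0024 0.1475] turn needed [ 0.004 -0.025 -0.005] F bay [-2.1 -0.4 -2.8] w 0.0177
[ 0.521 -0.463 -0.53   2.23  -0.323  0.832 -1.384]
```

Request:
{"fn": "apply_moves", "kwargs": {
  "deltas": [
    {"translation":[0.004,-0.002,-0.009],"turn":[0.004,-0.015,-0.005],"hand":0.0},
    {"translation":[0.004,0,-0.009],"turn":[0,-0.01,0],"hand":0.0},
    {"translation":[0,0,0],"turn":[0,0,0],"hand":0.0}
  ]
}}

```text
time: 7.6
ee_pos: [0.4556, 0.0177, 0.2308]
eef_rot: [0.966, 0.022, 0.258, -0.004]
ft_force: [-0.2, 0.2, -2.9]
width: 0.018
```

Run:
```python
from h import *
rep();s=readout.read_state();print(s["joint_positions"].round(3))
im=camera("side");t=camera("top");p=readout.read_state()["ee_pos"]
# expected flange corners (underside/top) if held as assumed
W=R.from_quat(s["eef_rot"]).as_matrix()@np.diag([1,-1,-1.])
C=[p+W@np.array([x,y,-.031+z]) for x in(.066,-.066) for y in(.032,-.032) for z in (.01,)]
F=[p+W@np.array([x,.018,-.111]) for x in(.045,-.045)]
S=[(np.array(q)-[210,110])*4 for q in proj("side",C+F)];print(np.round(S))
a=cv2.resize(im[110:250,210:350],None,fx=4,fy=4,interpolation=2)
for q in S:cv2.circle(a,tuple(int(v) for v in q),3,(0,255,0),1)
cv2.imwrite("pics/c8.png",a[:,:,::-1]);
```

```text
t 7.6 ee [0.4556 0.0177 0.2308] bay [-0.0012  0.0016  0.1286] turn needed [ 0.003 -0.001 -0.003] F bay [-1.6  0.2 -2.4] w 0.018
[ 0.517 -0.445 -0.542  2.267 -0.329  0.754 -1.384]
[[314. 228.]
 [346. 193.]
 [515. 353.]
 [536. 313.]
 [282. 361.]
 [412. 443.]]
```

View pics/c8.png

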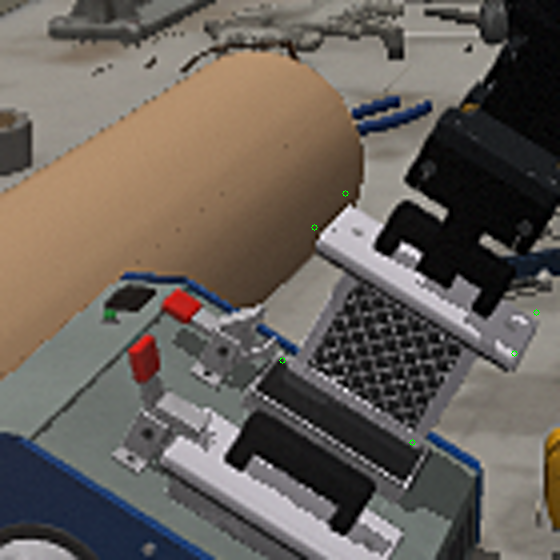

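The crop shows the cassette over the mouth. Its far flange corners are about 2-3 px lower than predicted and the near ones about 1 px, so it has slipped about 1.5° toward vertical in the grip. I'll tilt 0.02 rad more, correct laterally and lower with force checks.

Request:
{"fn": "apply_moves", "kwargs": {
  "deltas": [
    {"translation":[0.002,-0.0015,0],"turn":[0.003,-0.02,-0.003],"hand":0.0},
    {"translation":[0.004,0,-0.007],"turn":[0,0,0],"hand":0.0},
    {"translation":[0.004,0,-0.007],"turn":[0,0,0],"hand":0.0},
    {"translation":[0,0,0],"turn":[0,0,0],"hand":0.0}
  ],
  "newtons": 60
}}

```text
time: 8.1
ee_pos: [0.4674, 0.0163, 0.2191]
eef_rot: [0.962, 0.02, 0.271, -0.005]
ft_force: [0.2, -0.3, -3.0]
width: 0.0177
```

```bash
python3 -c "
from h import *
rep()"
```

```text
t 8.1 ee [0.4674 0.0163 0.2191] bay [ 0.0031 -0.0003  0.1127] turn needed [0.    0.025 0.   ] F bay [-1.3 -0.3 -2.7] w 0.0177
```

Request:
{"fn": "apply_moves", "kwargs": {
  "deltas": [
    {"translation":[0.001,0,-0.006],"turn":[0,0,0],"hand":0.0},
    {"translation":[0.002,0,-0.006],"turn":[0,0,0],"hand":0.0},
    {"translation":[0,0,0],"turn":[0,0,0],"hand":0.0}
  ]
}}

```text
time: 8.4
ee_pos: [0.4705, 0.0164, 0.2056]
eef_rot: [0.963, 0.02, 0.27, -0.005]
ft_force: [0.3, -0.3, -2.7]
width: 0.0175
```

```bash
python3 -c "
from h import *
rep()"
```

```text
t 8.4 ee [0.4705 0.0164 0.2056] bay [-0.001  -0.0004  0.0994] turn needed [-0.     0.024  0.   ] F bay [-1.1 -0.3 -2.5] w 0.0175
```

Request:
{"fn": "apply_moves", "kwargs": {
  "deltas": [
    {"translation":[0.005,0,-0.006],"turn":[0,0,0],"hand":0.0},
    {"translation":[0.004,0,-0.007],"turn":[0,0,0],"hand":0.0},
    {"translation":[0,0,0],"turn":[0,0,0],"hand":0.0}
  ]
}}

```text
time: 8.7
ee_pos: [0.4804, 0.0164, 0.1914]
eef_rot: [0.963, 0.02, 0.27, -0.005]
ft_force: [-0.4, -0.4, -2.4]
width: 0.0174
```

```bash
python3 -c "
from h import *
rep();print(readout.read_state()['torque'])"
```

```text
t 8.7 ee [0.4804 0.0164 0.1914] bay [ 0.0005 -0.0008  0.0822] turn needed [-0.     0.024  0.   ] F bay [-1.5 -0.4 -1.9] w 0.0174
[-0.01444124  1.09174513  0.0236764 ]
```

Request:
{"fn": "apply_moves", "kwargs": {
  "deltas": [
    {"translation":[0.004,0,-0.007],"turn":[0,0,0],"hand":0.0},
    {"translation":[0.004,0,-0.007],"turn":[0,0,0],"hand":0.0},
    {"translation":[0,0,0],"turn":[0,0,0],"hand":0.0}
  ]
}}

```text
time: 9.0
ee_pos: [0.4891, 0.0164, 0.1761]
eef_rot: [0.963, 0.02, 0.27, -0.005]
ft_force: [-0.8, 0.3, -2.6]
width: 0.0176
```

```bash
python3 -c "
from h import *
rep();print(readout.read_state()['torque'])"
```

```text
t 9.0 ee [0.4891 0.0164 0.1761] bay [ 0.0004 -0.0011  0.0645] turn needed [-0.001  0.024  0.   ] F bay [-2.   0.4 -1.8] w 0.0176
[-0.02382246  1.02607375 -0.0249268 ]
```

Request:
{"fn": "apply_moves", "kwargs": {
  "deltas": [
    {"translation":[0.004,0.001,-0.006],"turn":[0,0,0],"hand":0.0},
    {"translation":[0.003,0,-0.005],"turn":[0,0,0],"hand":0.0},
    {"translation":[0,0,0],"turn":[0,0,0],"hand":0.0}
  ]
}}

```text
time: 9.3
ee_pos: [0.4968, 0.0175, 0.164]
eef_rot: [0.963, 0.02, 0.27, -0.005]
ft_force: [0.6, -0.6, -2.5]
width: 0.0175
```

Run:
```python
from h import *
rep();print(readout.read_state()['torque'])
im=camera("side");cv2.imwrite("pics/c9.png",cv2.resize(im[140:270,210:340],None,fx=4.5,fy=4.5,interpolation=2)[:,:,::-1])
```

```text
t 9.3 ee [0.4968 0.0175 0.164 ] bay [ 0.001  -0.0003  0.0503] turn needed [-0.001  0.024  0.   ] F bay [-0.7 -0.6 -2.5] w 0.0175
[0.02780703 1.01386739 0.02465596]
```

View pics/c9.png

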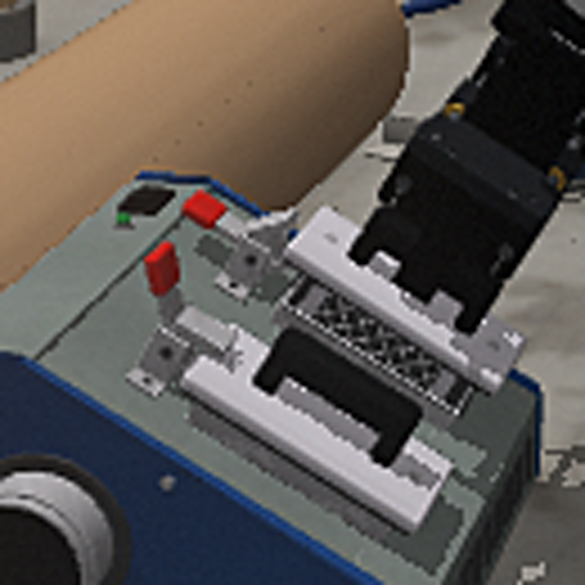

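The crop shows the cassette well down in the bay and aligned with the collar. Its flange is about 18 mm above the rim, the latch open with the tab at (204,210) and the toe under the flange. Next I press home.

Request:
{"fn": "apply_moves", "kwargs": {
  "deltas": [
    {"translation":[0.003,0,-0.005],"turn":[0,0,0],"hand":0.0},
    {"translation":[0.003,0,-0.005],"turn":[0,0,0],"hand":0.0}
  ]
}}

```text
time: 9.55
ee_pos: [0.5019, 0.0174, 0.1535]
eef_rot: [0.963, 0.02, 0.269, -0.005]
ft_force: [-4.2, -0.3, -0.2]
width: 0.018
```

```bash
python3 -c "
from h import *
rep()"
```

```text
t 9.55 ee [0.5019 0.0174 0.1535] bay [ 0.0002 -0.0007  0.0386] turn needed [-0.     0.022  0.   ] F bay [-3.7 -0.1  1.9] w 0.018
```

Request:
{"fn": "apply_moves", "kwargs": {
  "deltas": [
    {"translation":[0.003,0,-0.005],"turn":[0,0,0],"hand":0.0},
    {"translation":[0.0025,0,-0.004],"turn":[0,0,0],"hand":0.0}
  ]
}}

```text
time: 9.75
ee_pos: [0.5082, 0.0177, 0.1453]
eef_rot: [0.963, 0.02, 0.27, -0.005]
ft_force: [-58.6, 2.5, 65.2]
width: 0.0172
```

```bash
python3 -c "
from h import *
rep()
im=camera('side');t=camera('top');print([b for b in blobs(red(im)) if 190<b[0][0]<300 and b[0][1]<260],[b for b in blobs(red(t)) if 190<b[0][0]<300])"
```

```text
t 9.75 ee [0.5082 0.0177 0.1453] bay [ 0.0016 -0.0006  0.0284] turn needed [ 0.001  0.023 -0.   ] F bay [-18.1   4.9  85.7] w 0.0172
[([264.1, 180.2], [262, 176, 6, 10, 37]), ([244.9, 199.1], [242, 194, 6, 11, 46])] [([278.0, 172.0], [274, 171, 9, 3, 27]), ([224.2, 174.0], [220, 173, 9, 3, 26])]
```

The tab is back at its shut position (264,180) in the side view and the flange has bottomed, with 86 N at the wrist. I'll relax along the axis and release.

Request:
{"fn": "apply_moves", "kwargs": {
  "deltas": [
    {"translation":[-0.001,0,0.001],"turn":[0,0,0],"hand":0.0},
    {"translation":[0,0,0],"turn":[0,0,0],"hand":0.05},
    {"translation":[0,0,0],"turn":[0,0,0],"hand":0.05},
    {"translation":[0,0,0],"turn":[0,0,0],"hand":0.05},
    {"translation":[0,0,0],"turn":[0,0,0],"hand":0.05}
  ]
}}

```text
time: 10.35
ee_pos: [0.5098, 0.0178, 0.1482]
eef_rot: [0.962, 0.02, 0.272, -0.005]
ft_force: [0.1, -0.1, 0.8]
width: 0.0415
```

```bash
python3 -c "
from h import *
rep();print(readout.read_state()['joint_positions'].round(3))"
```

```text
t 10.35 ee [0.5098 0.0178 0.1482] bay [ 0.0044 -0.0005  0.0301] turn needed [ 0.001  0.028 -0.   ] F bay [ 0.5 -0.1  0.6] w 0.0415
[ 0.604 -0.187 -0.704  2.292 -0.174  0.446 -1.518]
```

Request:
{"fn": "apply_moves", "kwargs": {
  "deltas": [
    {"translation":[-0.005,0,0.0087],"turn":[0,0,0],"hand":0.05},
    {"translation":[-0.01,0,0.0173],"turn":[0,0,0],"hand":0.05},
    {"translation":[-0.015,0,0.026],"turn":[0,0,0],"hand":0.05},
    {"translation":[-0.01,0,0.02],"turn":[0,0.03,0],"hand":0.05},
    {"translation":[0,0,0.02],"turn":[0,0.06,0],"hand":0.05}
  ]
}}

```text
time: 10.85
ee_pos: [0.4656, 0.018, 0.2395]
eef_rot: [0.974, 0.02, 0.225, -0.007]
ft_force: [0.8, -0.4, 0.2]
width: 0.0497
```

Request:
{"fn": "apply_moves", "kwargs": {
  "deltas": [
    {"translation":[0,-0.02,0.02],"turn":[0,0.08,0],"hand":0.05},
    {"translation":[0,-0.03,0.02],"turn":[0,0.1,0],"hand":0.05},
    {"translation":[0,-0.04,0.02],"turn":[0,0.1,0],"hand":0.05},
    {"translation":[0,-0.04,0],"turn":[0,0.05,0],"hand":0.05},
    {"translation":[0,-0.03,0],"turn":[0,0,0],"hand":0.05}
  ]
}}

```text
time: 11.35
ee_pos: [0.4672, -0.1446, 0.3077]
eef_rot: [0.998, 0.022, 0.06, -0.008]
ft_force: [-0.0, 1.2, -0.8]
width: 0.0499
```

Run:
```python
from h import *
rep()
im=camera('side');t=camera('top');a=[b[0] for b in blobs(red(im)) if 190<b[0][0]<300 and b[0][1]<260];b=[b[0] for b in blobs(red(t)) if 190<b[0][0]<300];print(a,b)
# bystander check vs first top image
t0=cv2.imread("pics/top0.png")[:,:,::-1].copy()
print([x[0] for x in blobs(red(t)) if 330<x[0][0]<380 and x[1][4]>100],[x[0] for x in blobs(red(t0)) if 330<x[0][0]<380 and x[1][4]>100])
y=lambda i:[x[0] for x in blobs((i[...,0]>150)&(i[...,2]<70)&(i[...,1]>90),20) if 320<x[0][0]<355]
print(y(t),y(t0))
cv2.imwrite("pics/c10.png",np.hstack([cv2.resize(im[150:280,200:330],(400,400),interpolation=2),cv2.resize(t[130:260,190:320],(400,400),interpolation=2)])[:,:,::-1])
```

```text
t 11.35 ee [ 0.4672 -0.1446  0.3077] bay [ 0.0415 -0.1611  0.1928] turn needed [ 0.005 -0.404 -0.007] F bay [-0.4  1.2 -0.7] w 0.0499
[[263.6, 180.3], [244.7, 199.1]] [[278.0, 172.0], [224.2, 174.0]]
[[350.5, 178.8]] [[353.6, 177.6]]
[] [[339.3, 269.1]]
```

View pics/c10.png

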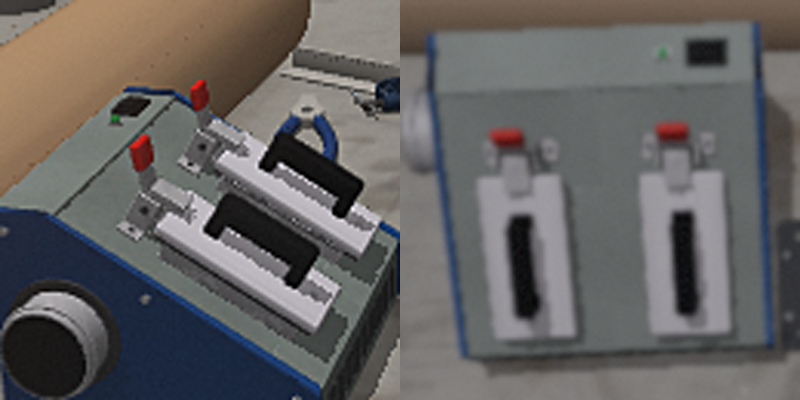

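The last picture shows both cassettes seated alike. Both tabs are back at their shut pixels (side (263.6,180.3) and (244.7,199.1), as at the start), and the gripper is clear.

```bash
python3 -c "
from h import *
print(order.close_job())"
```

```text
the job is handed in; nothing more can be done
None
```

The filter cassette is back in the bay that was empty and its latch has snapped shut. The job was handed in at about 11.5 s; no verdict was reported.

**What I did:** I pressed the empty bay's tab with closed fingers until the latch flipped, at about 6 N. It was confirmed open and staying open with the arm away. I then gripped the cassette by its handle, carried it over upright, tilted it 30° with the deck, slid it in and pressed it home. Last, I released it and backed off.

**Last checks:**
- **Latches:** both red tabs sit within about a pixel of their shut positions from the start.
- **Cassette:** its flange looks the same as the one in the filled bay. By eye only; I did not measure its final position in numbers.
- **Robot:** the wrist force is near zero and the gripper is clear of everything.

**What disagreed or was not confirmed:**
- **Force peaks:** the wrist read about 50 N while tilting, when joint 2 was at -0.498, close to its -0.5 limit. It read about 88 N when the flange bottomed; the wrist limit is 120 N.
- **Slip in the grip:** the cassette had turned about 1.5° in the grip, and I corrected this before sliding it in.
- **Bystanders:** the final check could not confirm the magnet or the tape measure. The tape measure was not found and the magnet's outline read about 3 pixels (7 mm) off, probably because the arm hid part of the view. I did not check the pliers. The arm never went near any of them.

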